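# Switch off the board preheater and thread its front guide rod

## Task

The board preheater's front guide rod has to go back in: first turn the preheater off at its rotary switch, then take the long rod from the rod rest and thread it endwise through the empty bush of one end plate, across the hot plate and through the matching bush of the other, until it sticks out well clear of both end plates. The job ends with the rod still in the gripper: finish holding it still by the end that projects outside the end plates, so that I can tighten the grub screws, and leave the short rod and everything else on the bench where they lie.

Things in the scene. Friction and masses are not known exactly. Their poses are not given: they have to be found in the camera images.
- preheater: Grey board preheater, fixed, 235 (x) by 210 (y) mm, deck 55 mm high. Origin: centre of underside; x away from the switch side, y along the guide rods to the left, z up. Two aluminium end plates, 14 mm thick in y, at y = -80 and 80 mm, x = -55 to 95, z = 55 to 110, each with an empty bush at x = -35, z = 94. A rear 10 mm rod with two black clamps is fitted at x = 78, z = 94, y = -125 to 125.
- bush_right (a point): Centre (half-way through the 14 mm thickness) of the empty brass-flanged bush in the right end plate, the one at preheater y = -80 mm; bore 12 mm. Axes as the preheater: the bore runs along y.
- bush_left (a point): Centre of the matching empty bush in the left end plate, at preheater y = +80 mm, 160 mm from the other and in line with it; bore 12 mm. Axes as the preheater: the bore runs along y.
- switch (a joint): Rotary power switch on the deck: 0 = off, 1.05 rad (60 degrees) = on; turns about the vertical, clockwise from above from off to on. End stops and a sprung detent at both ends: it stays at either end, breaking out takes about 0.15 N m, and past the middle it snaps over to the next end. It starts on.
- switch_grip (a point): On the switch's axis at the height to grip (84 mm above the bench). The handle is an upright black bar 50 mm long (this point's x), 12 mm thick (its y), from 20 mm below to 16 mm above this point, on a disc of radius 21 mm whose top is 20 mm below it. It turns with the handle: at off its x is the preheater's x, at on it is turned 60 degrees clockwise from above.
- rod_mid (a point): Centre of the long plain aluminium guide rod: 260 mm long, 10 mm in diameter, rounded ends, about 55 g (weight varies), alike at both ends. x runs along the rod. It starts lying level in one of the two notches of the rod rest, its axis 45 mm above the bench.
- short_rod_mid (a point): Centre of a short spare rod of the same aluminium and diameter, 180 mm long, lying parallel to the long one 70 mm away in the other notch of the rest. x runs along the rod. Too short for this job.
- rod_rest: Grey plastic rod rest, fixed: base 130 by 130 mm, 6 mm high, with two notched combs 10 mm thick at x = -55 and 55 mm, at most 52 mm high. Origin: centre of its underside. The rods lie along its x in V notches at y = -35 and 35 mm (the long one may be in either); their ends overhang the base.
- flux_bottle: Amber flux bottle, 42 mm in diameter, 85 mm high, origin at the centre of its underside. Not to be disturbed.
- parts_tray: White plastic parts tray, 100 by 150 by 24 mm, origin at the centre of its underside. Not to be disturbed.
- screwdriver: Small black-handled screwdriver, 160 mm long, lying on the bench, origin near its middle. Not to be disturbed.

How it is judged:
By the outcome, as a careful person would: the job done as asked, in the order asked, and still so for the second after the job is handed in, while the arm keeps its last pose, push and grip.
It also fails if it takes over 64 s, if anything falls off the work surface, if the arm or the gripper's body presses on something with over 40 N, if the wrist force passes 120 N, or if a joint passes its speed limit or range.

## Robot

A 6-joint arm with a two-finger parallel gripper is mounted at the origin on the work surface. World frame = base frame: x ahead of the robot, y to its left, z up, the work surface at z = 0. Lengths are in m, angles in degrees, forces in N, time in s.
With the tool pointing down it reaches from about 0.325 to 0.9 m from the base axis. Payload 3.5 kg.
Tool frame: the origin (TCP) lies at the very end of the fingers, on their centre line; the grasp point (between the pads) lies 19 mm behind it; z points along the fingers, y is the line along which they close (so a half turn about z gives the same grasp; the last joint's range is limited). The gripper opens to 85 mm and grips with 20 to 120 N. Pads are 22 mm wide; open, the fingers measure 114 mm over their backs; the gripper's body (76 mm by 85 mm) begins 54 mm behind the grasp point. The pads swing forward as they close: fully open they stand 13 mm farther back than shut.
Start: joints at [69.878, 15.837, -1.513, 72.651, 0, 84.076], TCP at [0.153, 0.606, 0.231] pointing down, gripper open.
Joint ranges: [-178.77, 178.77], [-48.84, 107.48], [-61.69, 71.31], [-111.58, 123.2], [-90, 87.43], [-180, 180]. Speed limits (degrees/s): [147.25, 147.25, 180, 180, 180, 180].

## Interface

Orientations are given as a 3x3 rotation matrix whose columns are the frame's x, y, z axes.
In Python, from bench import arm, solve_ik, monitor, viewer, close_job, spotter gives the robot as it stands. The module is installed in compiled form; this text tells all that it offers. Calls block until the motion is done:
- arm.move_to(position, orientation): joint-space move of the TCP to a pose.
- arm.line_to(position, rot=None, rate=0.15, max_force=None): straight line of the TCP; rot=None keeps the orientation; rate is the mean speed in m/s. With max_force (N) it stops when the force on the tool has changed by that much, and returns True; else False.
- arm.set_joints(angles): joint-space move.
- arm.set_gripper(opening, grip_force=None): finger opening in m; grip_force is the grip in N (None keeps the last); returns when the fingers have stopped.
- arm.sleep(seconds).
- solve_ik(position, orientation): joint angles nearest the present ones, or None.
- monitor.read_state(): the state.
- viewer.snapshot(name): name is "scene" or "side" or "wrist"; returns the picture (400x640x3 uint8, red, green, blue); there is no depth.
- viewer.camera_params(name): a dict with "fx", "fy", "cx", "cy" (pixels), "xyz" and "attitude" of the camera in the world. Camera axes: x right, y down, z forward; pixel columns grow to the right and rows downward; lengths in m; the calibration is good to about 2 mm. A picture is of the moment at which its call begins: read the wrist's pose just before it. camera_params takes no time and is no camera call; for the wrist camera it gives the pose at the moment of the call.
A pose or a line that the arm cannot do raises arm.Unreachable and nothing moves.
- close_job(): hands the job in; it is judged then, once.
Trained networks look in the newest picture that a camera, given by its name, has taken for a name from the list of things; names that differ only in an ending like _2 or _b are one class to them, and where a whole thing is asked for, a point or a joint stands for the part that bears it (a point fixed in the world has none). Each returns a list of dicts, best first, with "conf" (0 to 1); they miss things now and then, are a little off and sometimes report something else, mostly with a low value. They report only what shows in the picture. A call takes as long as a camera call.
- spotter.look_for(camera, label): "point" ([x, y, z] in m, in world coordinates, good to about 4 mm: the middle of the surface that is visible of it).
- spotter.landmark_of(camera, label): "point" ([x, y, z] in m, in world coordinates, good to about 4 mm: a listed point, or the origin of a listed thing).
The state is a dict: "time_s": time; "joints": joint angles; "dq": joint speeds; "joint_torque": joint torques, N m; "tool_pos": TCP position; "ee_rot": TCP orientation; "wrist_force": force on the tool from outside, world axes, zero at the start; "ft_torque": the same for the moment, N m; "grip_width": finger opening in m; "grasp_force": force on a finger pad.
Only numpy, scipy, OpenCV 4.12 (cv2) and the standard library are available. Lean on these libraries where they do the work, as an engineer would, in place of code of your own. Each camera call takes 0.05 s, during which the arm holds its last target. There are 200 camera calls.

## Working session

There is one attempt and no reset: what is moved stays moved. The work goes in short steps, each a Python script; the robot and the scene stay as the last script left them, time stands still between calls to the robot, and variables do not carry over. Pictures are saved under pics/ and viewed, at most 10 in all, crops included, and the job is handed in when it is done.

```bash
mkdir -p pics; python3 - <<'E'
from bench import *
import cv2,numpy as np
ims=[]
for c in ["scene","side"]:
    im=viewer.snapshot(c); cv2.imwrite(f"pics/{c}0.png",im[:,:,::-1])
    p=viewer.camera_params(c); print(c,np.round(p["xyz"],3),np.round(p["attitude"],2).tolist(),p["fx"])
    for l in ["preheater","bush_right","bush_left","switch_grip","rod_mid","short_rod_mid","rod_rest","flux_bottle","parts_tray","screwdriver"]:
        r=spotter.landmark_of(c,l); print(l,[(np.round(d["point"],4).tolist(),round(d["conf"],2)) for d in r[:2]])
print(monitor.read_state())
E
```

```text
scene [ 1.029 -0.608  0.743] [[0.86, 0.34, -0.39], [0.51, -0.53, 0.67], [0.02, -0.78, -0.63]] 432.4733558585357
preheater [([0.53, 0.1373, -0.0027], 0.94)]
bush_right [([0.4874, 0.0614, 0.0966], 0.65)]
bush_left [([0.5085, 0.2235, 0.092], 0.61)]
switch_grip [([0.5284, 0.1387, -0.0014], 0.47)]
rod_mid [([0.5294, -0.1861, 0.0426], 0.78)]
short_rod_mid [([0.4494, 0.1472, 0.0853], 0.7), ([0.5342, -0.2576, 0.0415], 0.61)]
rod_rest [([0.5426, -0.2226, -0.0051], 0.92), ([0.5283, 0.1346, -0.0011], 0.69)]
flux_bottle [([0.7809, -0.0157, -0.0002], 0.56)]
parts_tray [([0.6044, 0.4738, 0.0012], 0.82)]
screwdriver [([0.7783, -0.2247, -0.002], 0.93), ([0.6056, 0.4721, 0.0034], 0.42)]
side [0.455 1.179 0.853] [[-0.99, -0.07, 0.12], [-0.14, 0.57, -0.81], [-0.01, -0.82, -0.58]] 510.8215235526724
preheater [([0.5329, 0.1377, -0.0033], 0.76)]
bush_right []
bush_left [([0.5099, 0.2186, 0.0956], 0.78)]
switch_grip [([0.449, 0.1464, 0.0858], 0.55)]
rod_mid [([0.5326, -0.1873, 0.0423], 0.64)]
short_rod_mid [([0.5325, -0.2542, 0.0459], 0.74)]
rod_rest [([0.5425, -0.2179, 0.0033], 0.88), ([0.5306, -0.1869, 0
[... 262 characters left out ...]
   -6.17434892e-04,  8.40744799e+01]), 'dq': array([ 0.15289859, -0.00168037,  0.0970033 ,  0.00927799, -0.13604617,
        0.13606208]), 'joint_torque': array([-2.48070074e-05, -4.45503223e+01,  2.95569777e+01,  8.66875635e-04,
        7.89714534e-07,  1.73468248e-06]), 'tool_pos': array([0.15331593, 0.6059116 , 0.23130822]), 'ee_rot': array([[-9.69456921e-01,  2.45261652e-01,  3.72169686e-06],
       [ 2.45261652e-01,  9.69456921e-01, -2.11658287e-05],
       [-8.79919091e-06, -1.96065697e-05, -1.00000000e+00]]), 'wrist_force': array([ 0.48927741,  0.27675564, -0.14699676]), 'ft_torque': array([-0.01649991, -0.01675109, -0.06528163]), 'grasp_force': 0.0, 'grip_width': 0.08541274681708169}
```

View pics/scene0.png

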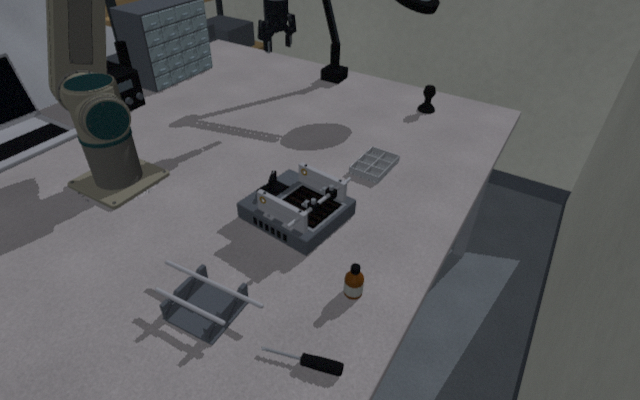

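View pics/side0.png

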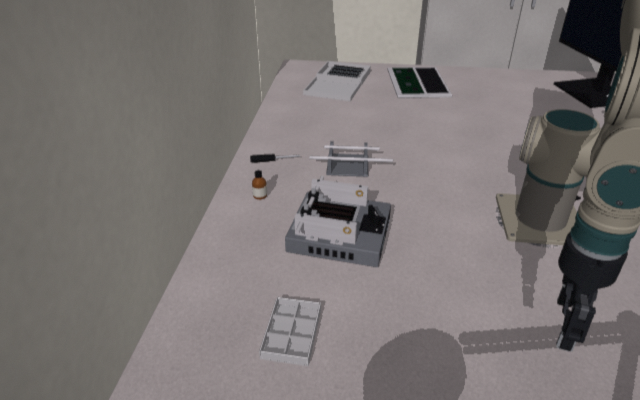

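The scene picture shows the preheater at about (297,207), its switch at (270,180) near the robot side, and the rest at (205,300), with the long rod from (166,263) to (262,304). The side view agrees: bush_left at (347,231), long rod from (310,158) to (393,162). The network points fit a preheater yaw of about -7.5°. Next I take closer wrist views.

```bash
cat > h.py <<'E'
from bench import *
import cv2,numpy as np
def R(yaw):  # tool down, tool x along yaw (deg)
    c,s=np.cos(np.radians(yaw)),np.sin(np.radians(yaw))
    return np.array([[c,s,0],[s,-c,0],[0,0,-1.]])
def st(): 
    s=monitor.read_state(); print("t",round(s["time_s"],1),"pos",np.round(s["tool_pos"],4),"F",np.round(s["wrist_force"],1),"w",round(s["grip_width"],4),"g",round(s["grasp_force"],1),"j",np.round(s["joints"],0)); return s
def proj(c,P,p=None):
    p=p or viewer.camera_params(c); v=np.array(p["attitude"]).T@(np.array(P)-p["xyz"])
    return np.array([p["fx"]*v[0]/v[2]+p["cx"],p["fy"]*v[1]/v[2]+p["cy"]])
def ray(p,uv,z):  # pixel -> point on plane z
    d=np.array(p["attitude"])@[(uv[0]-p["cx"])/p["fx"],(uv[1]-p["cy"])/p["fy"],1]
    return np.array(p["xyz"])+d*(z-p["xyz"][2])/d[2]
E
python3 - <<'E'
from h import *
for y in (-67.5,112.5,-7.5,172.5,82.5,-97.5):
    print(y,[None if q is None else np.round(q) for q in [solve_ik([.449,.147,.3],R(y)),solve_ik([.46,-.2,.1],R(y))]])
arm.move_to([.44,.14,.30],R(-67.5) if solve_ik([.44,.14,.3],R(-67.5)) is not None else R(112.5))
st()
p=viewer.camera_params("wrist");im=viewer.snapshot("wrist");cv2.imwrite("pics/w1.png",im[:,:,::-1]);print(p)
for l in ["switch_grip","bush_right","bush_left","preheater"]:
    print(l,[(np.round(d["point"],4).tolist(),round(d["conf"],2)) for d in spotter.landmark_of("wrist",l)[:2]])
E
```

```text
-67.5 [array([  10.,   -2.,  -13.,   78.,    0., -102.]), array([ -31.,   10.,  -26.,   54.,    0., -143.])]
112.5 [array([ 10.,  -2., -13.,  78.,   0.,  78.]), array([-31.,  10., -26.,  54.,   0.,  37.])]
-7.5 [array([  10.,   -2.,  -13.,   78.,    0., -162.]), array([-31.,  10., -26.,  54.,   0., 157.])]
172.5 [array([ 10.,  -2., -13.,  78.,   0.,  18.]), array([-31.,  10., -26.,  54.,   0., -23.])]
82.5 [array([ 10.,  -2., -13.,  78.,   0., 108.]), array([-31.,  10., -26.,  54.,   0.,  67.])]
-97.5 [array([ 10.,  -2., -13.,  78.,   0., -72.]), array([ -31.,   10.,  -26.,   54.,    0., -113.])]
t 3.9 pos [0.44   0.1402 0.3   ] F [-0.4  0.6 -0. ] w 0.0853 g 0.0 j [  10.   -3.  -14.   78.    0. -103.]
{'fx': 275.7353442930577, 'fy': 275.7353442930577, 'cx': 318.59436323320966, 'cy': 196.51160718547325, 'xyz': array([0.47204467, 0.06204672, 0.44246703]), 'attitude': array([[-0.92420097, -0.36102001, -0.12456777],
       [-0.38190533,  0.87284615,  0.30378926],
       [-0.0009455 ,  0.32833542, -0.94456072]])}
switch_grip [([0.4507, 0.145, 0.0832], 0.93)]
bush_right [([0.4881, 0.0633, 0.0911], 0.66)]
bush_left [([0.5083, 0.2162, 0.0947], 0.61)]
preheater [([0.5354, 0.1361, -0.0001], 0.8)]
```

View pics/w1.png

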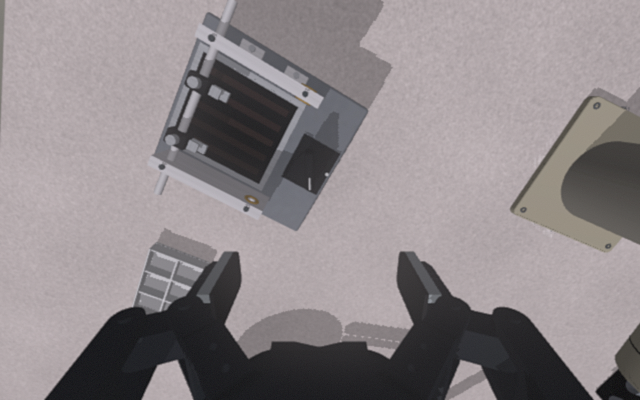

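The wrist view shows the switch bar at (312,160), bush_left's flange at (252,199) and plate-top screws at (210,38), (306,94), (163,164), (246,208). I use the screws to refine the yaw, then turn the switch.

```bash
python3 - <<'E'
from h import *
p=viewer.camera_params("wrist")
S=[ray(p,u,.110) for u in [(210,38),(306,94),(163,164),(246,208)]]
for s in S: print(np.round(s,4))
for a,b in((1,0),(3,2)): 
    d=S[b]-S[a]; print("yaw",np.degrees(np.arctan2(d[1],d[0])),np.linalg.norm(d))
for a,b in((0,2),(1,3)):
    d=S[b]-S[a]; print("yaw y",np.degrees(np.arctan2(d[1],d[0]))-90,np.linalg.norm(d))
sw=np.array([.4498,.1460])
arm.set_gripper(.045,40)
arm.move_to([*sw,.14],R(-67.5))
hit=arm.line_to([*sw,.072],rate=.08,max_force=8); print(hit); st()
if not hit:
    arm.set_gripper(0,60); s=st()
    arm.move_to([*sw,.072],R(-37.5)); st()
    arm.move_to([*sw,.072],R(-5)); st()
E
```

```text
[0.6032 0.048  0.11  ]
[0.4882 0.061  0.11  ]
[0.6207 0.2028 0.11  ]
[0.5091 0.2194 0.11  ]
yaw -6.416531300902352 0.11571309352442327
yaw -8.442619140719993 0.11285232898919836
yaw y -6.45279351457576 0.15579672358392663
yaw y -7.502860459623122 0.15981525845298536
False
t 6.3 pos [0.4504 0.1461 0.0725] F [1.2 0.5 0.1] w 0.0452 g 0.0 j [  10.    9.  -31.   50.    0. -102.]
t 6.7 pos [0.4508 0.1463 0.0727] F [0.9 1.1 2.9] w 0.0111 g 60.2 j [  10.    9.  -31.   50.    0. -102.]
t 7.2 pos [0.4507 0.1462 0.0727] F [1.1 0.2 4.4] w 0.011 g 60.5 j [  10.    9.  -31.   50.    0. -132.]
t 7.8 pos [0.4507 0.1462 0.0727] F [-0.5  1.6  5.4] w 0.0108 g 61.2 j [  10.    9.  -31.   50.    0. -165.]
```

```bash
python3 - <<'E'
from h import *
for c,a,b in(("scene",(166,263),(262,304)),("side",(393,162),(310,158))):
    p=viewer.camera_params(c); A,B=ray(p,a,.045),ray(p,b,.045); d=B-A
    print(c,np.round(A,3),np.round(B,3),np.linalg.norm(d),np.degrees(np.arctan2(d[1],d[0])))
arm.set_gripper(.045,60); s=st()
arm.line_to([.4507,.1462,.14],rate=.2)
def look(n,labs):
    st();im=viewer.snapshot("wrist");p=viewer.camera_params("wrist");cv2.imwrite(f"pics/{n}.png",im[:,:,::-1]);np.save(n,p,allow_pickle=True)
    for l in labs: print(l,[(np.round(d["point"],4).tolist(),round(d["conf"],2)) for d in spotter.landmark_of("wrist",l)[:2]])
arm.move_to([.51,.218,.20],R(82.8)); look("L",["bush_left","switch_grip"])
arm.move_to([.488,.06,.20],R(-97.2)); look("Rt",["bush_right","switch_grip"])
arm.move_to([.46,-.19,.25],R(-7)); look("rod",["rod_mid","short_rod_mid","rod_rest"])
v=np.vstack([np.hstack([cv2.imread(f"pics/{n}.png")[:,:] for n in a]) for a in(("L","Rt"),)])
cv2.imwrite("pics/LR.png",v[:300,:][:, list(range(120,520))+list(range(760,1160))])
E
```

```text
scene [ 0.407 -0.198  0.045] [ 0.655 -0.178  0.045] 0.24897126136969283 4.604935251835569
side [ 0.4   -0.181  0.045] [ 0.655 -0.174  0.045] 0.25500343163411726 1.5318586693742788
t 8.2 pos [0.4492 0.1459 0.0716] F [-0.6 -0.1 -0.1] w 0.0449 g 0.0 j [  10.    9.  -31.   50.   -0. -165.]
t 12.8 pos [0.51  0.218 0.2  ] F [-0.7 -0.4 -0.8] w 0.0455 g 0.0 j [ 16.  10. -13.  67.  -0. 114.]
bush_left [([0.5079, 0.2141, 0.0964], 0.56)]
switch_grip [([0.4527, 0.1461, 0.0836], 0.58)]
t 15.8 pos [0.4881 0.0601 0.2   ] F [-0.2  0.  -0. ] w 0.045 g 0.0 j [ -1.   3. -20.  66.   0. -83.]
bush_right [([0.4907, 0.0612, 0.0918], 0.85)]
switch_grip [([0.4524, 0.1462, 0.084], 0.67), ([0.5082, 0.213, 0.0953], 0.5)]
t 19.4 pos [ 0.46   -0.1899  0.25  ] F [-0.1  0.9 -0.6] w 0.0449 g 0.0 j [-30.   2. -15.  72.   0. 157.]
rod_mid [([0.5362, 0.1329, -0.0015], 0.44)]
short_rod_mid [([0.533, -0.2578, 0.0434], 0.78)]
rod_rest [([0.5389, -0.2201, -0.0008], 0.66), ([0.532, -0.2565, 0.0423], 0.58)]
```

View pics/LR.png

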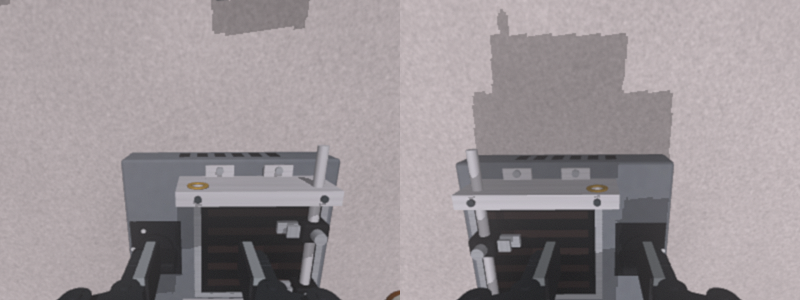

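View pics/rod.png

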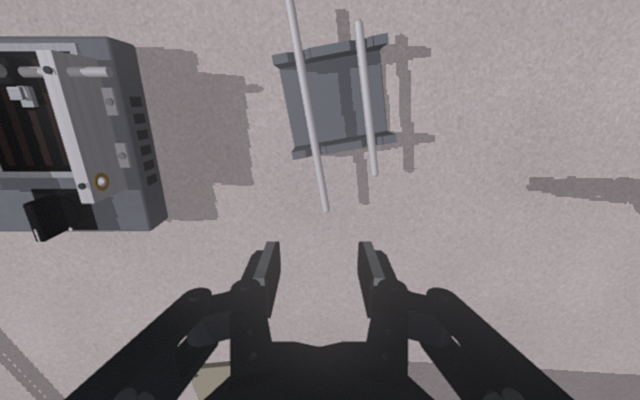

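The left crop shows the bush_left flange at full-image (318,186) and the right crop shows bush_right at (317,188). In both the switch bar lies along the preheater's x, so it is off. The rod view shows the long rod's near end at (325,211), leaving the top of the picture at (291,0).

```bash
python3 - <<'E'
from h import *
pts={}
for n,(u,v) in {"L":(318,186),"Rt":(317,188)}.items():
    p=np.load(n+".npy",allow_pickle=True).item(); im=cv2.imread(f"pics/{n}.png").astype(int)
    b,g,r=im[...,0],im[...,1],im[...,2]; m=((r-b)>35).astype(np.uint8); w=np.zeros_like(m); w[v-15:v+15,u-25:u+25]=1; m*=w
    ys,xs=np.nonzero(m); c=((xs.min()+xs.max())/2,(ys.min()+ys.max())/2); print(n,m.sum(),xs.min(),xs.max(),ys.min(),ys.max())
    pts[n]=ray(p,c,.094); print(np.round(pts[n],4), "px mm", (np.linalg.norm(ray(p,(u+10,v),.094)-ray(p,(u,v),.094))*100))
d=pts["L"]-pts["Rt"]; print("len",np.linalg.norm(d),"yaw",np.degrees(np.arctan2(d[1],d[0]))-90)
p=np.load("rod.npy",allow_pickle=True).item(); g=cv2.cvtColor(cv2.imread("pics/rod.png"),cv2.COLOR_BGR2HSV); 
im=cv2.imread("pics/rod.png").astype(int).sum(2)
for v in (8,25,60,80,100,120,140,170,190,200,206,210,214):
    u0=int(round(291+34*v/211)); row=im[v,u0-14:u0+15]; print(v,u0-14,(row//3).tolist())
E
```

```text
L 113 307 328 182 189
[0.5099 0.2276 0.094 ] px mm 0.9406628968941294
Rt 85 307 327 185 191
[0.4886 0.0532 0.094 ] px mm 0.9440897181926108
len 0.17567457670411754 yaw -6.962251424461442
8 278 [168, 171, 171, 169, 165, 164, 168, 169, 174, 188, 196, 189, 178, 164, 148, 131, 120, 133, 158, 162, 159, 158, 163, 165, 166, 167, 166, 166, 167]
25 281 [167, 169, 167, 169, 170, 170, 167, 166, 171, 186, 196, 188, 179, 164, 147, 130, 123, 142, 161, 164, 165, 167, 166, 163, 163, 163, 165, 167, 166]
60 287 [109, 91, 84, 85, 84, 81, 79, 89, 128, 176, 193, 189, 180, 165, 150, 134, 118, 88, 76, 75, 72, 67, 66, 67, 67, 67, 67, 67, 66]
80 290 [113, 112, 111, 111, 111, 111, 109, 108, 124, 166, 187, 193, 184, 171, 155, 139, 124, 111, 110, 110, 110, 109, 110, 109, 111, 110, 110, 109, 111]
100 293 [109, 110, 111, 111, 110, 111, 110, 108, 110, 133, 173, 189, 187, 178, 164, 147, 131, 119, 110, 109, 108, 110, 109, 108, 109, 109, 109, 109, 108]
120 296 [109, 110, 109, 109, 109, 110, 110, 109, 107, 114, 150, 179, 189, 182, 170, 155, 138, 123, 110, 108, 109, 108, 109, 108, 109, 109, 109, 108, 109]
140 300 [111,
[... 364 characters left out ...]
184, 183, 175, 163, 144, 129, 133, 152, 162, 164, 161, 157, 160, 160, 161, 162, 164]
200 309 [162, 163, 164, 163, 161, 161, 162, 161, 161, 162, 160, 161, 176, 185, 183, 173, 159, 139, 129, 145, 157, 161, 163, 163, 159, 157, 157, 158, 160]
206 310 [165, 163, 160, 160, 159, 161, 162, 162, 163, 163, 158, 160, 175, 184, 183, 173, 160, 141, 126, 136, 159, 164, 161, 160, 161, 160, 159, 158, 159]
210 311 [163, 162, 162, 162, 164, 164, 163, 160, 159, 160, 159, 160, 176, 184, 181, 170, 151, 136, 143, 156, 163, 163, 159, 155, 154, 158, 163, 164, 164]
214 311 [155, 157, 157, 160, 159, 160, 160, 158, 157, 155, 157, 161, 161, 162, 160, 158, 157, 158, 159, 157, 156, 159, 162, 164, 161, 158, 161, 163, 163]
```

```bash
python3 - <<'E'
from h import *
p=np.load("rod.npy",allow_pickle=True).item()
E={8:291,25:294,60:299.3,80:302.6,100:306.2,120:309.6,140:312.8,170:319,190:322.5,200:324.3}
k=np.polyfit(list(E),list(E.values()),1); print(k)
A,B=ray(p,(np.polyval(k,212),212),.045),ray(p,(np.polyval(k,8),8),.045); d=(B-A)/np.linalg.norm(B-A)
yaw=np.degrees(np.arctan2(d[1],d[0])); print(A,B,"yaw",yaw); mid=A+.13*d; print("mid",mid)
G=A+.016*d
arm.move_to([G[0],G[1],.11],R(yaw))
hit=arm.line_to([G[0],G[1],.026],rate=.1,max_force=8); s=st(); print(hit)
if not hit:
    arm.set_gripper(0,100); st()
    arm.line_to([G[0],G[1],.16],rate=.15); s=st()
    im=viewer.snapshot("wrist");p=viewer.camera_params("wrist"); cv2.imwrite("pics/held.png",im[:,:,::-1]); np.save("held",p)
    T=s["tool_pos"];r=np.array(s["ee_rot"]); 
    for x in (.0,.03,.06,.1,.12): print(x,proj("wrist",T+r@[x,0,-.019],p))
    np.save("g",np.array([yaw,*G]))
    sc=viewer.snapshot("scene"); cv2.imwrite("pics/held_s.png",sc[:,:,::-1])
E
```

```text
[1.73699598e-01 2.89144634e+02]
[ 0.40099835 -0.19226803  0.045     ] [ 0.64154816 -0.1814107   0.045     ] yaw 2.584319665285937
mid [ 0.53086613 -0.18640639  0.045     ]
t 21.3 pos [ 0.4177 -0.192   0.0266] F [-0.4  0.5 -0.1] w 0.0449 g 0.0 j [-33.  11. -35.  43.   0. 145.]
False
t 21.7 pos [ 0.4174 -0.1919  0.0264] F [-0.1 -0.5  2. ] w 0.0067 g 97.7 j [-33.  11. -35.  43.  -0. 145.]
t 22.7 pos [ 0.4161 -0.191   0.1589] F [-0.6 -1.1 -0.1] w 0.0066 g 97.6 j [-33.   2. -27.  61.  -0. 145.]
0.0 [318.87947202 271.48314517]
0.03 [318.82872811 218.67532138]
0.06 [318.76997835 157.53601698]
0.1 [318.67553221  59.24844528]
0.12 [318.61946313   0.89885542]
```

View pics/held.png

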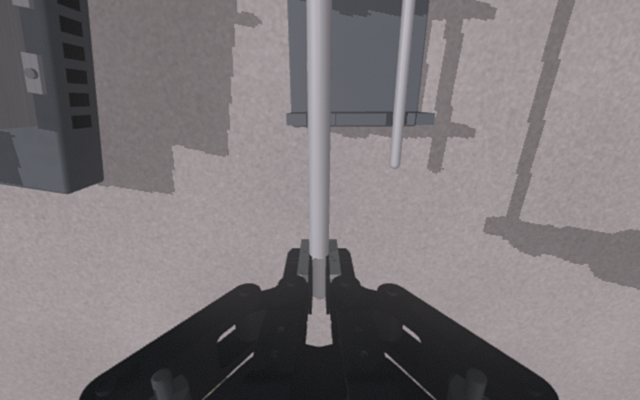

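The held picture shows the long rod gripped straight, near-end at about (319,298), running up at column 318. It matches the predicted columns, so hand-eye bias is small. I'll check the edges and the tip sag numerically.

```bash
python3 - <<'E'
from h import *
p=np.load("held.npy",allow_pickle=True).item(); im=cv2.imread("pics/held.png").astype(float).mean(2)
for v in (60,100,140,180,218):
    a=np.mean([np.abs(np.gradient(cv2.GaussianBlur(im[v+i:v+i+1],(1,1),0)[0])) for i in range(-2,3)],axis=0)
    l=a[300:317]; r=a[320:338]; L=(np.arange(300,317)*l**2).sum()/(l**2).sum(); Rr=(np.arange(320,338)*r**2).sum()/(r**2).sum()
    print(v,round(L,2),round(Rr,2),"c",round((L+Rr)/2,2),"w",round(Rr-L,2))
s=st();T=s["tool_pos"];r=np.array(s["ee_rot"])
im=cv2.imread("pics/held_s.png")
for x in (0,.15,.244): print(x,proj("scene",T+r@[x,0,-.019]))
t=proj("scene",T+r@[.15,0,-.019]).astype(int)
e=proj("scene",T+r@[.244,0,-.019]); a=proj("scene",T+r@[0,0,-.019])
x0,y0=int(min(a[0],e[0]))-20,int(min(a[1],e[1]))-30
c=cv2.resize(im[y0:y0+120,x0:x0+160],None,fx=5,fy=5,interpolation=cv2.INTER_CUBIC)
print(x0,y0,e,a)
f=lambda q:tuple(int((q[i]-(x0,y0)[i]+.5)*5) for i in(0,1))
for q in (a,e): cv2.circle(c,f(q),4,(0,0,255),1)
cv2.imwrite("pics/held_c.png",c)
E
```

```text
60 307.27 324.94 c 316.1 w 17.67
100 307.82 324.79 c 316.3 w 16.96
140 309.93 328.35 c 319.14 w 18.42
180 309.26 327.75 c 318.51 w 18.5
218 309.58 327.44 c 318.51 w 17.85
t 22.8 pos [ 0.416  -0.1909  0.1587] F [ 1.  -0.1 -0.1] w 0.0068 g 97.6 j [-33.   2. -27.  61.   0. 145.]
0 [158.7062809  216.59210621]
0.15 [217.8389084  241.73025832]
0.244 [259.01144227 259.23330972]
138 186 [259.01144227 259.23330972] [158.7062809  216.59210621]
```

View pics/held_c.png

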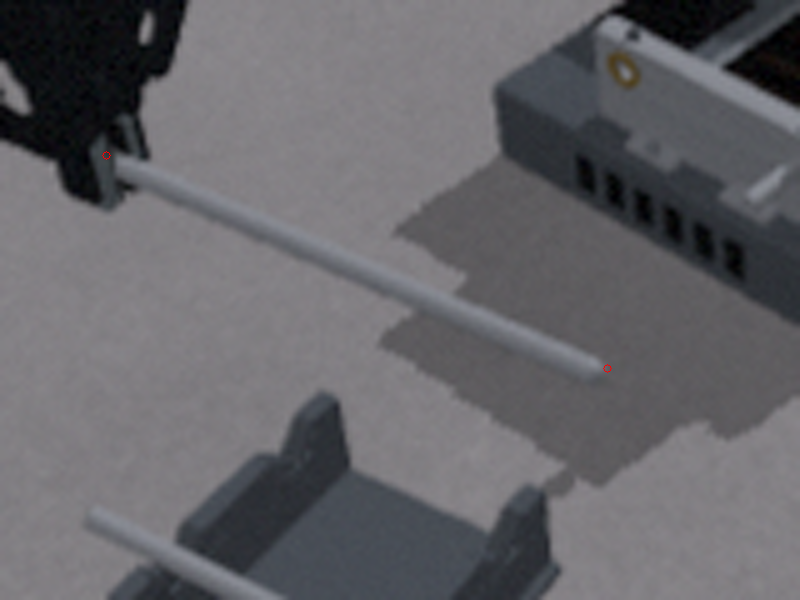

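```bash
cat >> h.py <<'E'
M=np.array([.49925,.1404]); YAW=-6.96
def at(yp,z=.0754,lat=0.,dz=0.,yaw=YAW):   # TCP for grip at preheater y=yp on bush axis
    c,s=np.cos(np.radians(yaw)),np.sin(np.radians(yaw))
    q=M+yp*np.array([-s,c])+lat*np.array([c,s]); return np.array([*q,z+dz])
def err(target):
    s=monitor.read_state(); e=np.array(s["tool_pos"])-target; c,n=np.cos(np.radians(YAW)),np.sin(np.radians(YAW))
    a=np.array(s["ee_rot"]); print("t",round(s["time_s"],1),"lat,along,z mm",np.round([1e3*(e[:2]@[c,n]),1e3*(e[:2]@[-n,c]),1e3*e[2]],2),"yaw",round(np.degrees(np.arctan2(a[1,0],a[0,0])),2),"pitch",round(np.degrees(a[2,0]),2),"F",np.round(s["wrist_force"],1),"w",round(s["grip_width"],4)); return s
E
python3 - <<'E'
from h import *
im=cv2.imread("pics/held.png").astype(int).mean(2).astype(int)
for v in (20,70,100,150,200): print(v,im[v,300:338].tolist())
arm.move_to(at(-.353,.17),R(90+YAW))
arm.line_to(at(-.353),rate=.1); err(at(-.353))
for c in("scene","side"):
    s=viewer.snapshot(c); 
    tip=proj(c,[*(M-.109*np.array([.1212,.9926])),.094]); b=proj(c,[*(M-.087*np.array([.1212,.9926])),.094]); b2=proj(c,[*(M+.087*np.array([.1212,.9926])),.094]); print(c,tip,b,b2)
    x0,y0=int(tip[0])-40,int(tip[1])-30
    z=cv2.resize(s[y0:y0+60,x0:x0+80,::-1],None,fx=5,fy=5,interpolation=cv2.INTER_CUBIC); print(x0,y0)
    cv2.imwrite(f"pics/pre_{c}.png",z)
cv2.imwrite("pics/pre.png",np.hstack([cv2.imread("pics/pre_scene.png"),cv2.imread("pics/pre_side.png")]))
err(at(-.353))
E
```

```text
20 [104, 104, 103, 104, 103, 103, 121, 148, 163, 168, 173, 179, 186, 185, 185, 181, 177, 175, 173, 168, 161, 153, 149, 142, 138, 134, 126, 122, 116, 110, 107, 102, 99, 101, 102, 101, 101, 101]
70 [103, 105, 103, 105, 102, 101, 113, 143, 160, 165, 170, 175, 181, 185, 185, 181, 175, 173, 168, 165, 157, 152, 147, 143, 137, 132, 124, 119, 115, 111, 103, 97, 100, 101, 102, 101, 101, 101]
100 [105, 103, 104, 105, 104, 103, 106, 125, 151, 163, 167, 173, 179, 183, 183, 180, 174, 172, 169, 161, 157, 152, 147, 143, 138, 131, 124, 119, 114, 109, 103, 101, 102, 102, 103, 102, 102, 102]
150 [152, 152, 149, 150, 153, 155, 156, 156, 158, 161, 167, 171, 177, 178, 178, 176, 173, 171, 168, 162, 156, 152, 146, 143, 137, 130, 123, 116, 111, 112, 134, 150, 153, 152, 152, 152, 153, 153]
200 [158, 159, 157, 154, 150, 147, 149, 151, 151, 155, 163, 169, 175, 175, 176, 174, 172, 172, 167, 162, 157, 152, 147, 140, 136, 127, 121, 114, 112, 125, 148, 154, 153, 154, 155, 155, 155, 156]
t 25.2 lat,along,z mm [ 0.66 -0.32  0.66] yaw 83.04 pitch -0.04 F [ 0.4 -0.4 -0.8] w 0.0067
scene [256.63832235 203.21035348] [262.91923287 198.94926574] [307.43080655 168.75177763]
216 173
side [361.37356629 185.05949269] [359.88655499 189.52956853] [346.62730105 229.38795499]
321 155
t 25.3 lat,along,z mm [ 0.76 -0.34  0.82] yaw 83.04 pitch -0.04 F [-0.7  0.1 -0.5] w 0.0069
```

View pics/pre.png

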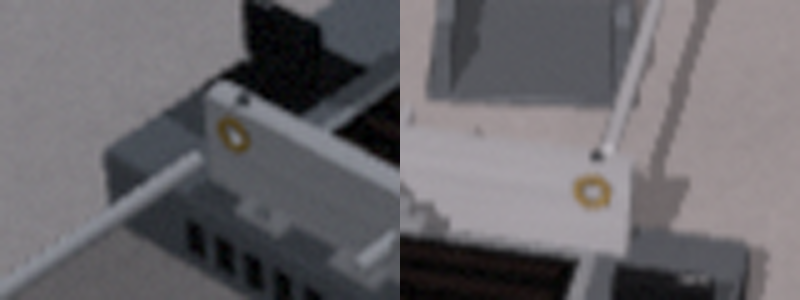

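The left crop (scene) shows the rod tip at (205,160) pointing at the bush ring at (234,135), about 1 px low. The right crop (side) shows the rod axis hitting the ring (593,192) to within 0.5 px, on the side of the 0.7 mm lateral servo error. I correct that and insert under a force guard.

```bash
python3 - <<'E'
from h import *
lat,dz=-.0007,-.0005
for y in (-.353,-.331,-.315,-.27,-.22,-.19):
    h=arm.line_to(at(y,lat=lat,dz=dz),rate=.05 if y<-.3 else .08,max_force=6); print(y,h); err(at(y))
    if h: break
E
```

```text
-0.353 False
t 25.6 lat,along,z mm [-0.59 -0.07 -0.22] yaw 83.04 pitch -0.01 F [ 0.4 -0.4 -0.7] w 0.0065
-0.331 False
t 26.1 lat,along,z mm [-0.65  0.3  -0.49] yaw 83.08 pitch -0.01 F [-0.2  0.2 -0.6] w 0.0068
-0.315 False
t 26.6 lat,along,z mm [-0.7   0.41 -0.47] yaw 83.08 pitch 0.01 F [-0.1 -0.8 -0.4] w 0.0066
-0.27 False
t 27.3 lat,along,z mm [-0.7   0.37 -0.48] yaw 83.09 pitch 0.0 F [ 1.  -0.5 -0.4] w 0.0068
-0.22 False
t 28.1 lat,along,z mm [-0.68  0.2  -0.46] yaw 83.06 pitch 0.01 F [0.4 0.8 1.2] w 0.0069
-0.19 False
t 28.6 lat,along,z mm [-0.62  0.37 -0.47] yaw 83.08 pitch 0.01 F [1.1 0.8 0.3] w 0.0066
```

```bash
python3 - <<'E'
from h import *
for y in (-.18,-.165,-.145,-.13,-.116):
    h=arm.line_to(at(y,lat=-.0003,dz=-.0003),rate=.05,max_force=8); print(y,h); err(at(y))
    if h: break
for c in("scene","side"):
    s=viewer.snapshot(c); b=proj(c,[*M,.094]).astype(int); 
    cv2.imwrite(f"pics/in_{c}.png",cv2.resize(s[b[1]-50:b[1]+50,b[0]-65:b[0]+65,::-1],None,fx=3,fy=3,interpolation=cv2.INTER_CUBIC))
cv2.imwrite("pics/in.png",np.hstack([cv2.imread("pics/in_scene.png"),cv2.imread("pics/in_side.png")]))
E
```

```text
-0.18 False
t 29.0 lat,along,z mm [-0.38  0.27 -0.35] yaw 83.07 pitch 0.01 F [1.  0.5 0.2] w 0.0067
-0.165 False
t 29.4 lat,along,z mm [-0.4   0.43 -0.36] yaw 83.08 pitch 0.01 F [0.4 0.3 0.6] w 0.0065
-0.145 False
t 30.0 lat,along,z mm [-0.38  0.33 -0.33] yaw 83.08 pitch 0.0 F [-0.5 -0.6 -0.5] w 0.0064
-0.13 False
t 30.4 lat,along,z mm [-0.32  0.34 -0.3 ] yaw 83.08 pitch 0.0 F [ 0.8  0.1 -0.7] w 0.0068
-0.116 False
t 30.9 lat,along,z mm [-0.33  0.33 -0.32] yaw 83.08 pitch 0.0 F [-0.   0.4 -0.7] w 0.0064
```

View pics/in.png

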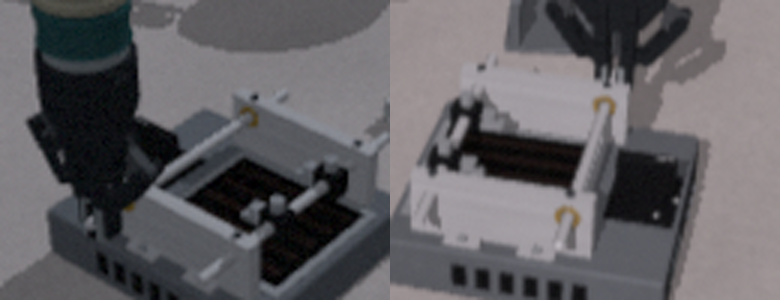

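The left crop (scene) shows the rod spanning the hot plate, entering both brass bushes. The right crop (side) shows it passing bush_left at (567,217) and its tip projecting to (562,240). The gripper holds the right-hand end outside the plates, and the forces are close to zero.

```bash
python3 - <<'E'
from h import *
arm.sleep(.5); err(at(-.116)); print(close_job())
E
```

```text
t 31.4 lat,along,z mm [-0.33 -0.09 -0.33] yaw 83.03 pitch -0.01 F [ 0.2 -0.1  0.2] w 0.0066
the job is handed in; nothing more can be done
None
```

The job is handed in at 31 s: the preheater is switched off, and the long rod runs through both bushes, projecting roughly 40 mm beyond each end plate, with the gripper still holding its right-hand end outside the plates.

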